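Free the gummed weld-scanner carriage and park it on its stop

TASK

The carriage of the weld scanner has gummed itself fast to its rail: push it steadily from behind until it breaks free, ease it along until it comes up against the stop that is hidden inside the yellow end cover, and then press its orange park pin fully down so that it is locked there. Never push on it with more than 25 N or let it run away fast, keep off the probe arm, and leave everything else on the bench where it is.

Things in the scene. Friction and masses are not known exactly. Their poses are not given: they have to be found in the camera images.
- rig: Fixed part of the scanner: dark steel test plate 580 x 235 x 14 mm with a weld bead, carrying on two magnet feet a straight aluminium rail, 530 mm long (x -245 to +285 mm), 44 mm wide, top 60 mm above the bench. Origin: at bench level under the rail's centre line. x runs along the rail towards the home end (the end cover), z up; weld and probe lie on the +y side.
- cover_mouth (a point): Centre of the upper edge of the open mouth of the yellow end cover, 94 mm above the bench, 130 mm along the rig's +x from its origin. The cover is 84 mm wide and hides the last 141 mm of the rail. The solid stop is inside it, 30 to 100 mm behind the mouth, set differently each time and not visible.
- carriage: The carriage; axes as the rig's, slides along x only. Origin: at bench level under the front end (nose) of its deck, which is 200 mm long, 60 mm wide, top 73 mm above the bench, and enters the cover to meet the stop. On its rear 80 mm stands a dark block 70 mm wide, up to 120 mm above the bench. At the start the nose is 10 to 70 mm short of the cover's mouth.
- push_face (a point): Centre of the carriage's flat upright rear face (rubber pad, 70 mm wide, 73 to 120 mm above the bench), 201 mm behind the nose; push it along the rig's +x. Stuck, it takes 6 to 18 N to break free, within the first 10 mm of travel; after that about 2 N, and it stays where it is left. At the stop it goes no further and the force rises steeply. Behind it is only the rail.
- pin_top (a point): Centre of the top of the park pin's orange knob (24 mm across, 14 mm thick) on top of the carriage's block, 50 mm ahead of the rear face; 148 mm above the bench when up, 136 mm when fully down.
- park_pin (a joint): Park pin travel in m: 0 up (as at the start), 0.012 fully down. Pressed straight down against about 3 N of friction, it stays where it is left. It goes fully down only within 2 to 3 mm of the carriage's place against the stop, where it drops into a hole; anywhere else it stands on the bar in the rail after about 0.004.
- probe (a point): Top of the probe arm, right above the probe, 99 mm above the bench. The arm is fixed to the +y side of the carriage's block: two 8 mm rods and a probe (red on an amber wedge) over the weld bead; it reaches 123 mm to the +y side of the rail's centre line, between 135 and 185 mm behind the nose. Not to be touched.
- couplant: Bystander: squeeze bottle with a green nozzle, 49 mm across, 148 mm tall, on the plate beside the end cover; origin under its centre.
- mini_block: Bystander: small steel calibration block, 75 x 43 x 12.5 mm, on the plate; origin under its centre.
- carton: Bystander: white carton, 75 x 110 x 55 mm, on the left of the bench; origin under its centre.
- remote: Bystander: black remote control, 160 x 42 x 16 mm, on the right of the bench; origin under its centre.
- mouse: Bystander: black mouse, about 76 x 62 x 36 mm, on the left of the bench; origin under its centre.
- step_wedge: Bystander: stepped steel wedge, 100 x 25 x 25 mm, at the far side; origin under its centre.
- spare_probe: Bystander: spare probe, red on an amber wedge, 32 x 24 x 34 mm, at the far side; origin under its centre.

How it is judged:
By the outcome, as a careful person would: the job done as asked, in the order asked, and still so for the second after the job is handed in, with the robot touching nothing.
It also fails if it takes over 51 s, if anything falls off the work surface, if the arm or the gripper's body presses on something with over 40 N, if the wrist force passes 120 N, or if a joint passes its speed limit or range.

ROBOT

A 6-joint arm with a two-finger parallel gripper is mounted at the origin on the work surface. World frame = base frame: x ahead of the robot, y to its left, z up, the work surface at z = 0. Lengths are in m, angles in rad, forces in N, time in s.
With the tool pointing down it reaches from about 0.325 to 0.925 m from the base axis. Payload 3.1 kg.
Tool frame: the origin (TCP) lies midway between the tips of the shut fingers; the grasp point (between the pads) lies 19 mm behind it; z points along the fingers, y is the line along which they close (so a half turn about z gives the same grasp; the last joint's range is limited). The gripper opens to 85 mm and grips with 20 to 120 N. Pads are 22 mm wide; open, the fingers measure 114 mm over their backs; the gripper's body (76 mm by 85 mm) begins 54 mm behind the grasp point. The pads swing forward as they close: fully open they stand 13 mm farther back than shut.
Start: joints at [1.102, 0.217, 1.613, -0, 1.311, -0.112], TCP at [0.218, 0.586, 0.231] pointing down, gripper open.
Joint ranges: [-2.75, 2.75], [-0.78, 2.1], [0.31, 2.55], [-1.13, 4.27], [0.13, 2.63], [-2.58, 2.58]. Speed limits (rad/s): [2.79, 2.79, 3.14, 3.14, 3.14, 3.14].

INTERFACE

Orientations are given as a 3x3 rotation matrix whose columns are the frame's x, y, z axes.
In Python, from station import ctrl gives the robot as it stands.
- The arm moves only by the tool jog_arm, never from a script. Its argument "plan" is a list of rows, each a list of 4 numbers: the shift along the world's x, y, z in cm, then the turn about the world's z in degrees. In form: [[dx, dy, dz, spin], ...]. A call has exactly 8 rows; each row is the pose to reach, as a shift and turn from the pose commanded when the call began; what a row does not reach only later rows make up. A row lasts 1/10 s, in which the tool goes at most 50 mm and 8.59 degrees, less where a joint would pass 70% of its speed; a pose out of reach is approached as far as the arm can. A call with a gripper value outside its range is refused whole. "jaw" is the finger opening in cm, from 0 to 8.54, set as the call begins (left out, the last holds). The fingers move at their own pace and stop on an object; "force" is the grip in N (left out, the last holds). Time passes only in rows, so rows that repeat a pose let the fingers close, or fill a call up. It gives the time, the measured TCP pose, the force, the opening and the grip force at its end, in the units of the state.
- ctrl.sense(): the state, without advancing time (a new reading comes with each control period).
- ctrl.capture(name): name is "scene" or "top" or "wrist"; returns the picture (480x640x3 uint8, red, green, blue); there is no depth.
- ctrl.calibration(name): a dict with "fx", "fy", "cx", "cy" (pixels), "distortion" ([k1, k2, p1, p2, k3] as OpenCV has them; the pictures are not rectified), "position" and "orientation" of the camera in the world. Camera axes: x right, y down, z forward; pixel columns grow to the right and rows downward; lengths in m; the calibration is good to about 2 mm. A picture is of the moment at which its call begins: read the wrist's pose just before it. calibration takes no time and is no camera call; for the wrist camera it gives the pose at the moment of the call.
- ctrl.sign_off(): hands the job in; it is judged then, once.
The state is a dict: "t": time; "joints": joint angles; "joint_velocities": joint speeds; "tau": joint torques, N m; "ee_pos": TCP position; "tool_rot": TCP orientation; "force": force on the tool from outside, world axes, zero at the start; "torque": the same for the moment, N m; "width": opening from 0.0 (shut) to 1.0 (fully open); "gripper_force": force on a finger pad.
Only numpy, scipy, OpenCV 4.12 (cv2) and the standard library are available. Lean on these libraries where they do the work, as an engineer would, in place of code of your own. Each camera call takes 0.05 s, during which the arm holds its last target. There are 200 camera calls.

## Working session

There is one attempt and no reset: what is moved stays moved. The work goes in short steps, Python scripts to look and compute and a tool call to move; the robot and the scene stay as the last step left them, time stands still between calls to the robot, and variables do not carry over. Pictures are saved under pics/ and viewed, at most 10 in all, crops included, and the job is handed in when it is done.

Besides the shell and the picture viewer there is one more tool, called after "Emit:" as name([rows], argument=value, ...), one row to a line, values as JSON. jog_arm: Moves the arm, as the interface text tells. Its arguments: {"type":"object","properties":{"plan":{"type":"array","items":{"type":"array","items":{"type":"number"}}},"jaw":{"type":"number"},"force":{"type":"number"}},"required":["plan"]}

```bash
mkdir -p pics; cat > h.py <<'E'
import numpy as np, cv2
from station import ctrl
def shot(n,f):
    c=ctrl.calibration(n); im=ctrl.capture(n); cv2.imwrite('pics/'+f,im[:,:,::-1]); return im,c
def ray(c,px):
    K=np.array([[c['fx'],0,c['cx']],[0,c['fy'],c['cy']],[0,0,1]])
    u=cv2.undistortPoints(np.array([[px]],float),K,np.array(c['distortion']))[0,0]
    return np.array(c['position']),np.array(c['orientation'])@np.array([u[0],u[1],1])
def onz(c,px,z):
    p,d=ray(c,px); return p+d*(z-p[2])/d[2]
E
python3 - <<'E'
from h import *
for n in('scene','top'):
    im,c=shot(n,n+'0.png'); print(n,np.round(c['position'],3),np.round(c['orientation'],2).tolist())
    hsv=cv2.cvtColor(im,cv2.COLOR_RGB2HSV)
    for nm,lo,hi in(('orange',(5,150,120),(16,255,255)),('yellow',(20,120,100),(35,255,255))):
        m=cv2.inRange(hsv,lo,hi); k,l,s,ce=cv2.connectedComponentsWithStats(m)
        for i in range(1,k):
            if s[i,4]>30: print(nm,s[i].tolist(),ce[i].round(1))
s=ctrl.sense(); print(s['t'],s['ee_pos'],np.round(s['tool_rot'],3).tolist(),s['force'])
E
```

```text
scene [1.386 0.469 0.799] [[-0.51, 0.49, -0.71], [0.86, 0.3, -0.41], [0.02, -0.82, -0.58]]
orange [102, 20, 73, 21, 780] [132.9  28.8]
orange [0, 61, 12, 6, 36] [ 3.8 63.4]
orange [163, 163, 6, 7, 35] [165.4 165.9]
orange [206, 172, 6, 8, 37] [208.3 175.1]
orange [356, 230, 10, 9, 70] [360.1 233.8]
orange [219, 291, 16, 14, 91] [225.6 297.7]
yellow [254, 211, 55, 43, 1320] [280.7 230. ]
yellow [303, 226, 9, 10, 53] [308.  231.4]
top [0.305 0.024 1.618] [[-0.0, -0.99, 0.17], [-1.0, -0.0, -0.0], [0.0, -0.17, -0.99]]
orange [291, 254, 7, 7, 32] [293.7 256.5]
yellow [355, 246, 45, 28, 1215] [377.  259.5]
0.1 [0.21794856 0.5849795  0.23009478] [[-0.937, 0.349, -0.001], [0.349, 0.937, -0.002], [0.0, -0.002, -1.0]] [-0.19115145  0.09777011 -0.08988806]
```

View pics/scene0.png

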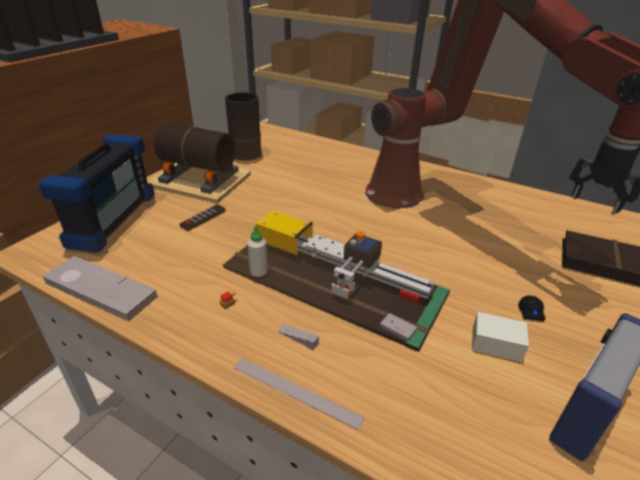

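View pics/top0.png

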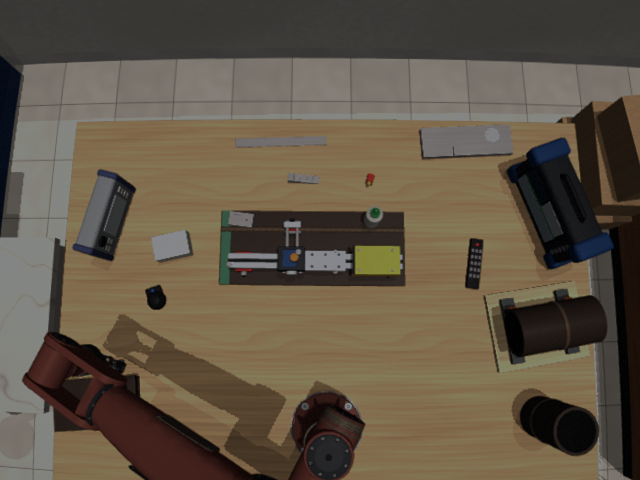

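The top view shows the rail running across the image, that is along world −y. The knob is at (294,257), the cover spans x 355–400, the probe is at (292,224), and the bottle is at (374,216).

```bash
python3 - <<'E'
from h import *
im=cv2.imread('pics/top0.png')[:,:,::-1].copy(); c=ctrl.calibration('top')
hsv=cv2.cvtColor(im,cv2.COLOR_RGB2HSV)
m=cv2.inRange(hsv,(20,120,100),(35,255,255)); m[:,:350]=0;m[:,405:]=0
b=cv2.boxPoints(cv2.minAreaRect(cv2.findNonZero(m)))
w=np.array([onz(c,p,.094) for p in b]); print('cover',w.round(3).tolist())
print('knob',onz(c,(293.7,256.5),.148).round(4))
# plate: dark pixels + green
V=hsv[...,2]; 
g=cv2.inRange(hsv,(60,80,30),(95,255,255)); g[:, :210]=0; g[:,240:]=0; g[:200]=0; g[300:]=0
bx=cv2.boxPoints(cv2.minAreaRect(cv2.findNonZero(g))); print('green',[onz(c,p,.014).round(3).tolist() for p in bx])
for p in((220,211),(405,212),(405,286),(220,285)): print('plate',onz(c,p,.014).round(3))
print('probe',onz(c,(292,224),.099).round(3))
s=cv2.resize(im[195:300,210:415],None,fx=3.9,fy=3.9,interpolation=cv2.INTER_CUBIC); cv2.imwrite('pics/crop0.png',s[:,:,::-1])
E
```

```text
cover [[0.734, -0.087, 0.094], [0.735, -0.221, 0.094], [0.457, -0.214, 0.094], [0.457, -0.084, 0.094]]
knob [0.4991 0.0948 0.148 ]
green [[0.434, 0.332, 0.014], [0.663, 0.331, 0.014], [0.662, 0.301, 0.014], [0.433, 0.303, 0.014]]
plate [0.662 0.337 0.014]
plate [ 0.659 -0.25   0.014]
plate [ 0.425 -0.244  0.014]
plate [0.427 0.329 0.014]
probe [0.603 0.103 0.099]
```

View pics/crop0.png

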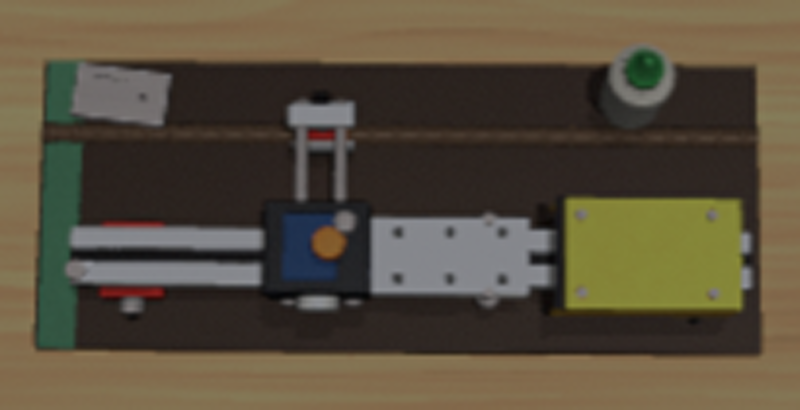

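Emit:
jog_arm([
  [2.5, -3, 0, -6],
  [6, -7, 0, -14],
  [9, -11, 0, -22],
  [13, -15, 0, -30],
  [16, -19, 0, -38],
  [19, -23, 0, -46],
  [23, -27, 0, -54],
  [25, -30, 0, -62],
], jaw=0)

```text
t: 0.9
ee_pos: [0.4681, 0.2856, 0.231]
tool_rot: [[-0.126, 0.992, 0.0], [0.992, 0.126, 0.0], [0.0, 0.0, -1.0]]
force: [1.2, 0.1, 0.7]
width: 0.001
gripper_force: 0.0
```

Emit:
jog_arm([
  [2, -2, 0, -5],
  [3.2, -3.5, 0, -7.6],
  [3.2, -3.5, 0, -7.6],
  [3.2, -3.5, 0, -7.6],
  [3.2, -3.5, 0, -7.6],
  [3.2, -3.5, 0, -7.6],
  [3.2, -3.5, 0, -7.6],
  [3.2, -3.5, 0, -7.6],
])

```text
t: 1.7
ee_pos: [0.4987, 0.2528, 0.2314]
tool_rot: [[-0.001, 1.0, 0.0], [1.0, 0.001, 0.0], [0.0, 0.0, -1.0]]
force: [-0.9, 0.3, -1.2]
width: -0.001
gripper_force: 0.0
```

```bash
python3 - <<'E'
from h import *
im,c=shot('wrist','w1.png'); s=ctrl.sense()
print(s['t'],s['ee_pos'],np.round(s['tool_rot'],3).tolist(),s['force'],s['width'])
print(np.round(c['position'],3),np.round(c['orientation'],2).tolist())
E
```

```text
1.75 [0.49880496 0.25273889 0.23138349] [[-0.0, 1.0, 0.0], [1.0, 0.0, 0.0], [0.0, 0.0, -1.0]] [ 0.22424244 -0.29691917  0.39651049] 0.0002694550714762667
[0.498 0.325 0.374] [[1.0, 0.0, -0.0], [0.0, -0.96, -0.28], [-0.0, 0.28, -0.96]]
```

View pics/w1.png

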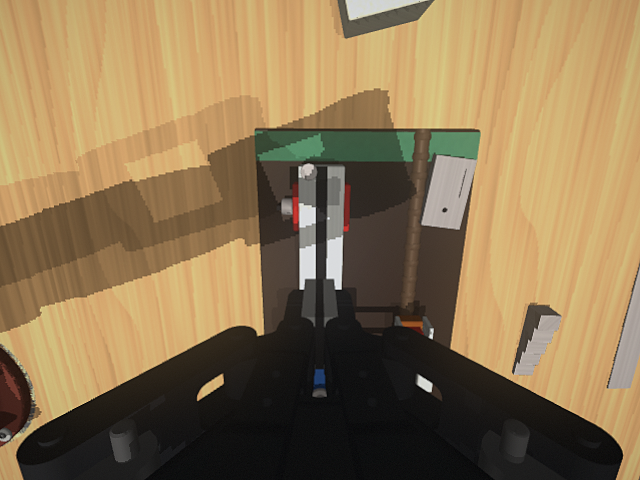

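The wrist view shows the rail running up the image (columns 299–345). The rear edge of the block is at about row 290, and the shut fingers are at the centre.

```bash
python3 - <<'E'
from h import *
c=ctrl.calibration('wrist')
for p in((299,167),(345,167),(299,280),(342,280)): print('rail',p,onz(c,p,.06).round(4))
for p in((289,291),(353,291)): print('block',p,onz(c,p,.12).round(4))
t=ctrl.calibration('top')
f=lambda x,y:(210+(x+.5)/3.9-.5,195+(y+.5)/3.9-.5)
for n,q,z in(('rail',(72,228),.06),('rail',(72,283),.06),('rail',(262,231),.06),('rail',(262,285),.06),('blk',(265,201),.12),('blk',(265,295),.12),('blk',(369,201),.12),('deck',(529,218),.073),('deck',(529,297),.073),('mouth',(565,197),.094),('mouth',(564,310),.094),('cend',(742,200),.094),('cend',(742,312),.094)):
    print(n,q,onz(t,f(*q),z).round(4))
E
```

```text
rail (299, 167) [0.4794 0.2982 0.06  ]
rail (345, 167) [0.5224 0.2982 0.06  ]
rail (299, 280) [0.4775 0.1836 0.06  ]
rail (342, 280) [0.5219 0.1836 0.06  ]
block (289, 291) [0.4729 0.2004 0.12  ]
block (353, 291) [0.5269 0.2005 0.12  ]
rail (72, 228) [0.5209 0.2986 0.06  ]
rail (72, 283) [0.4779 0.2974 0.06  ]
rail (262, 231) [0.5188 0.1503 0.06  ]
rail (262, 285) [0.4766 0.1497 0.06  ]
blk (265, 201) [0.5332 0.1435 0.12  ]
blk (265, 295) [0.4626 0.1425 0.12  ]
blk (369, 201) [0.5333 0.0656 0.12  ]
deck (529, 218) [ 0.5272 -0.0565  0.073 ]
deck (529, 297) [ 0.4661 -0.056   0.073 ]
mouth (565, 197) [ 0.5403 -0.083   0.094 ]
mouth (564, 310) [ 0.454  -0.0813  0.094 ]
cend (742, 200) [ 0.538  -0.2184  0.094 ]
cend (742, 312) [ 0.4523 -0.2162  0.094 ]
```

Emit:
jog_arm([
  [0, -1, -3, 0],
  [0, -2, -6, 0],
  [0, -3.5, -9, 0],
  [0, -5, -11.5, 0],
  [0, -6, -13, 0],
  [0, -7, -13.9, 0],
  [0, -7, -13.9, 0],
  [0, -7, -13.9, 0],
])

```text
t: 2.55
ee_pos: [0.4998, 0.1825, 0.0931]
tool_rot: [[0.001, 1.0, 0.001], [1.0, -0.001, 0.001], [0.001, 0.001, -1.0]]
force: [0.3, 1.3, 0.7]
width: 0.001
gripper_force: 0.0
```

Emit:
jog_arm([
  [0, -0.2, 0, 0],
  [0, -0.4, 0, 0],
  [0, -0.6, 0, 0],
  [0, -0.8, 0, 0],
  [0, -1.0, 0, 0],
  [0, -1.2, 0, 0],
  [0, -1.4, 0, 0],
  [0, -1.4, 0, 0],
])

```text
t: 3.35
ee_pos: [0.4991, 0.168, 0.0922]
tool_rot: [[0.001, 1.0, -0.0], [1.0, -0.001, -0.0], [-0.0, -0.0, -1.0]]
force: [-0.2, 0.5, -0.7]
width: -0.003
gripper_force: 0.0
```

Emit:
jog_arm([
  [0, -0.1, 0, 0],
  [0, -0.2, 0, 0],
  [0, -0.3, 0, 0],
  [0, -0.4, 0, 0],
  [0, -0.5, 0, 0],
  [0, -0.6, 0, 0],
  [0, -0.7, 0, 0],
  [0, -0.8, 0, 0],
])

```text
t: 4.15
ee_pos: [0.4991, 0.1602, 0.0923]
tool_rot: [[0.001, 1.0, -0.0], [1.0, -0.001, -0.0], [-0.0, -0.0, -1.0]]
force: [-0.7, 0.8, 0.3]
width: -0.002
gripper_force: 0.0
```

Emit:
jog_arm([
  [0, -0.05, 0, 0],
  [0, -0.1, 0, 0],
  [0, -0.15, 0, 0],
  [0, -0.2, 0, 0],
  [0, -0.25, 0, 0],
  [0, -0.3, 0, 0],
  [0, -0.35, 0, 0],
  [0, -0.4, 0, 0],
])

```text
t: 4.95
ee_pos: [0.4991, 0.1562, 0.0923]
tool_rot: [[0.001, 1.0, 0.0], [1.0, -0.001, 0.0], [0.0, 0.0, -1.0]]
force: [0.2, -0.0, -0.3]
width: 0.001
gripper_force: 0.0
```

Emit:
jog_arm([
  [0, -0.05, 0, 0],
  [0, -0.1, 0, 0],
  [0, -0.15, 0, 0],
  [0, -0.2, 0, 0],
  [0, -0.25, 0, 0],
  [0, -0.3, 0, 0],
  [0, -0.35, 0, 0],
  [0, -0.4, 0, 0],
])

```text
t: 5.75
ee_pos: [0.4991, 0.1538, 0.0924]
tool_rot: [[0.002, 1.0, 0.0], [1.0, -0.002, 0.003], [0.003, 0.0, -1.0]]
force: [0.5, 7.9, -0.2]
width: -0.002
gripper_force: 4.2
```

Emit:
jog_arm([
  [0, -0.02, 0, 0],
  [0, -0.04, 0, 0],
  [0, -0.06, 0, 0],
  [0, -0.08, 0, 0],
  [0, -0.1, 0, 0],
  [0, -0.1, 0, 0],
  [0, -0.1, 0, 0],
  [0, -0.1, 0, 0],
])

```text
t: 6.55
ee_pos: [0.4991, 0.1536, 0.0924]
tool_rot: [[0.002, 1.0, 0.001], [1.0, -0.002, 0.005], [0.005, 0.001, -1.0]]
force: [-0.2, 9.3, -1.2]
width: -0.004
gripper_force: 4.8
```

Emit:
jog_arm([
  [0, -0.02, 0, 0],
  [0, -0.04, 0, 0],
  [0, -0.06, 0, 0],
  [0, -0.08, 0, 0],
  [0, -0.1, 0, 0],
  [0, -0.1, 0, 0],
  [0, -0.1, 0, 0],
  [0, -0.1, 0, 0],
])

```text
t: 7.35
ee_pos: [0.4991, 0.1534, 0.0924]
tool_rot: [[0.002, 1.0, 0.001], [1.0, -0.002, 0.006], [0.006, 0.001, -1.0]]
force: [-0.7, 13.1, -1.7]
width: 0.004
gripper_force: 6.1
```

Emit:
jog_arm([
  [0, -0.02, 0, 0],
  [0, -0.04, 0, 0],
  [0, -0.06, 0, 0],
  [0, -0.08, 0, 0],
  [0, -0.1, 0, 0],
  [0, -0.1, 0, 0],
  [0, -0.1, 0, 0],
  [0, -0.1, 0, 0],
])

```text
t: 8.15
ee_pos: [0.4991, 0.1524, 0.0925]
tool_rot: [[0.002, 1.0, 0.001], [1.0, -0.002, 0.006], [0.006, 0.001, -1.0]]
force: [-0.0, 12.3, -1.6]
width: 0.001
gripper_force: 6.0
```

Emit:
jog_arm([
  [0, -0.02, 0, 0],
  [0, -0.04, 0, 0],
  [0, -0.06, 0, 0],
  [0, -0.08, 0, 0],
  [0, -0.1, 0, 0],
  [0, -0.12, 0, 0],
  [0, -0.14, 0, 0],
  [0, -0.16, 0, 0],
])

```text
t: 8.95
ee_pos: [0.4991, 0.1503, 0.0924]
tool_rot: [[0.002, 1.0, 0.001], [1.0, -0.002, 0.005], [0.005, 0.001, -1.0]]
force: [-0.1, 10.9, -1.6]
width: -0.002
gripper_force: 5.4
```

Breakaway is happening at about 12 N and the force is falling, so I'll continue steadily.

Emit:
jog_arm([
  [0, -0.03, 0, 0],
  [0, -0.06, 0, 0],
  [0, -0.09, 0, 0],
  [0, -0.12, 0, 0],
  [0, -0.15, 0, 0],
  [0, -0.18, 0, 0],
  [0, -0.21, 0, 0],
  [0, -0.24, 0, 0],
])

```text
t: 9.75
ee_pos: [0.4991, 0.1469, 0.0924]
tool_rot: [[0.001, 1.0, 0.0], [1.0, -0.001, 0.003], [0.003, 0.0, -1.0]]
force: [0.9, 8.1, -0.9]
width: 0.002
gripper_force: 3.9
```

Emit:
jog_arm([
  [0, -0.05, 0, 0],
  [0, -0.1, 0, 0],
  [0, -0.15, 0, 0],
  [0, -0.2, 0, 0],
  [0, -0.25, 0, 0],
  [0, -0.3, 0, 0],
  [0, -0.35, 0, 0],
  [0, -0.4, 0, 0],
])

```text
t: 10.55
ee_pos: [0.499, 0.1411, 0.0923]
tool_rot: [[0.001, 1.0, -0.0], [1.0, -0.001, -0.0], [-0.0, -0.0, -1.0]]
force: [-0.6, 3.8, -0.1]
width: 0.0
gripper_force: 1.4
```

Emit:
jog_arm([
  [0, -0.08, 0, 0],
  [0, -0.16, 0, 0],
  [0, -0.24, 0, 0],
  [0, -0.32, 0, 0],
  [0, -0.4, 0, 0],
  [0, -0.48, 0, 0],
  [0, -0.56, 0, 0],
  [0, -0.64, 0, 0],
])

```text
t: 11.35
ee_pos: [0.499, 0.1348, 0.0923]
tool_rot: [[0.001, 1.0, -0.0], [1.0, -0.001, -0.0], [-0.0, -0.0, -1.0]]
force: [-1.4, 2.8, 1.6]
width: 0.004
gripper_force: 1.3
```

Emit:
jog_arm([
  [0, -0.15, 0, 0],
  [0, -0.3, 0, 0],
  [0, -0.45, 0, 0],
  [0, -0.6, 0, 0],
  [0, -0.75, 0, 0],
  [0, -0.9, 0, 0],
  [0, -1.05, 0, 0],
  [-0.02, -1.2, 0, 0],
])

```text
t: 12.15
ee_pos: [0.499, 0.1227, 0.0923]
tool_rot: [[0.001, 1.0, 0.0], [1.0, -0.001, -0.0], [-0.0, 0.0, -1.0]]
force: [-1.4, 2.6, 0.2]
width: 0.001
gripper_force: 1.3
```

Emit:
jog_arm([
  [0, -0.15, 0, 0],
  [0, -0.3, 0, 0],
  [0, -0.45, 0, 0],
  [0, -0.6, 0, 0],
  [0, -0.75, 0, 0],
  [0, -0.9, 0, 0],
  [0, -1.05, 0, 0],
  [-0.02, -1.2, 0, 0],
])

```text
t: 12.95
ee_pos: [0.4989, 0.1107, 0.0923]
tool_rot: [[0.001, 1.0, 0.001], [1.0, -0.001, -0.0], [-0.0, 0.001, -1.0]]
force: [-0.3, 1.9, -0.4]
width: 0.001
gripper_force: 1.3
```

Emit:
jog_arm([
  [0, -0.06, 0, 0],
  [0, -0.12, 0, 0],
  [0, -0.18, 0, 0],
  [0, -0.24, 0, 0],
  [0, -0.3, 0, 0],
  [0, -0.36, 0, 0],
  [0, -0.42, 0, 0],
  [0, -0.46, 0, 0],
])

```text
t: 13.75
ee_pos: [0.4988, 0.1062, 0.0923]
tool_rot: [[0.001, 1.0, 0.0], [1.0, -0.001, 0.0], [0.0, 0.0, -1.0]]
force: [1.5, 3.3, -1.4]
width: -0.002
gripper_force: 1.3
```

Emit:
jog_arm([
  [0, -0.06, 0, 0],
  [0, -0.12, 0, 0],
  [0, -0.18, 0, 0],
  [0, -0.24, 0, 0],
  [0, -0.3, 0, 0],
  [0, -0.36, 0, 0],
  [0, -0.42, 0, 0],
  [0, -0.46, 0, 0],
])

```text
t: 14.55
ee_pos: [0.4988, 0.1016, 0.0924]
tool_rot: [[0.001, 1.0, 0.0], [1.0, -0.001, 0.0], [0.0, 0.0, -1.0]]
force: [1.0, 2.4, -1.1]
width: -0.001
gripper_force: 1.3
```

Emit:
jog_arm([
  [0, -0.06, 0, 0],
  [0, -0.12, 0, 0],
  [0, -0.18, 0, 0],
  [0, -0.24, 0, 0],
  [0, -0.3, 0, 0],
  [0, -0.36, 0, 0],
  [0, -0.42, 0, 0],
  [0, -0.46, 0, 0],
])

```text
t: 15.35
ee_pos: [0.4987, 0.097, 0.0923]
tool_rot: [[0.001, 1.0, 0.0], [1.0, -0.001, -0.0], [-0.0, 0.0, -1.0]]
force: [1.3, 3.0, -0.0]
width: -0.005
gripper_force: 1.3
```

Emit:
jog_arm([
  [0, -0.06, 0, 0],
  [0, -0.12, 0, 0],
  [0, -0.18, 0, 0],
  [0, -0.24, 0, 0],
  [0, -0.3, 0, 0],
  [0, -0.36, 0, 0],
  [0, -0.42, 0, 0],
  [0, -0.46, 0, 0],
])

```text
t: 16.15
ee_pos: [0.4987, 0.0924, 0.0923]
tool_rot: [[0.001, 1.0, 0.0], [1.0, -0.001, -0.0], [-0.0, 0.0, -1.0]]
force: [0.7, 2.0, -0.8]
width: 0.006
gripper_force: 1.3
```

Emit:
jog_arm([
  [0, -0.06, 0, 0],
  [0, -0.12, 0, 0],
  [0, -0.18, 0, 0],
  [0, -0.24, 0, 0],
  [0, -0.3, 0, 0],
  [0, -0.36, 0, 0],
  [0, -0.42, 0, 0],
  [0, -0.46, 0, 0],
])

```text
t: 16.95
ee_pos: [0.4987, 0.0878, 0.0923]
tool_rot: [[0.001, 1.0, -0.0], [1.0, -0.001, -0.0], [-0.0, -0.0, -1.0]]
force: [1.0, 3.4, 0.9]
width: 0.001
gripper_force: 1.3
```

Emit:
jog_arm([
  [0, -0.06, 0, 0],
  [0, -0.12, 0, 0],
  [0, -0.18, 0, 0],
  [0, -0.24, 0, 0],
  [0, -0.3, 0, 0],
  [0, -0.36, 0, 0],
  [0, -0.42, 0, 0],
  [-0.02, -0.46, 0, 0],
])

```text
t: 17.75
ee_pos: [0.4986, 0.0832, 0.0923]
tool_rot: [[0.001, 1.0, 0.0], [1.0, -0.001, -0.0], [-0.0, 0.0, -1.0]]
force: [1.4, 2.0, 0.0]
width: 0.001
gripper_force: 1.3
```

Emit:
jog_arm([
  [0, -0.06, 0, 0],
  [0, -0.12, 0, 0],
  [0, -0.18, 0, 0],
  [0, -0.24, 0, 0],
  [0, -0.3, 0, 0],
  [0, -0.36, 0, 0],
  [0, -0.42, 0, 0],
  [0, -0.46, 0, 0],
])

```text
t: 18.55
ee_pos: [0.4986, 0.0786, 0.0923]
tool_rot: [[0.001, 1.0, 0.0], [1.0, -0.001, 0.0], [0.0, 0.0, -1.0]]
force: [2.1, 2.3, -0.2]
width: -0.0
gripper_force: 1.3
```

Emit:
jog_arm([
  [0, -0.06, 0, 0],
  [0, -0.12, 0, 0],
  [0, -0.18, 0, 0],
  [0, -0.24, 0, 0],
  [0, -0.3, 0, 0],
  [0, -0.36, 0, 0],
  [0, -0.42, 0, 0],
  [0, -0.46, 0, 0],
])

```text
t: 19.35
ee_pos: [0.4985, 0.074, 0.0923]
tool_rot: [[0.001, 1.0, 0.0], [1.0, -0.001, -0.0], [-0.0, 0.0, -1.0]]
force: [1.8, 2.6, -0.0]
width: 0.0
gripper_force: 1.3
```

Emit:
jog_arm([
  [-0.02, -0.06, 0, 0],
  [-0.02, -0.12, 0, 0],
  [-0.02, -0.18, 0, 0],
  [-0.02, -0.24, 0, 0],
  [-0.02, -0.3, 0, 0],
  [-0.02, -0.36, 0, 0],
  [-0.02, -0.42, 0, 0],
  [-0.02, -0.46, 0, 0],
])

```text
t: 20.15
ee_pos: [0.4981, 0.0694, 0.0922]
tool_rot: [[0.001, 1.0, -0.0], [1.0, -0.001, -0.0], [-0.0, -0.0, -1.0]]
force: [0.5, 3.1, 0.3]
width: 0.0
gripper_force: 1.3
```

Emit:
jog_arm([
  [0, -0.06, 0, 0],
  [0, -0.12, 0, 0],
  [0, -0.18, 0, 0],
  [0, -0.24, 0, 0],
  [0, -0.3, 0, 0],
  [0, -0.36, 0, 0],
  [0, -0.42, 0, 0],
  [0, -0.46, 0, 0],
])

```text
t: 20.95
ee_pos: [0.4981, 0.0648, 0.0923]
tool_rot: [[0.001, 1.0, -0.0], [1.0, -0.001, -0.0], [-0.0, -0.0, -1.0]]
force: [-0.2, 1.9, 0.8]
width: -0.002
gripper_force: 1.3
```

Emit:
jog_arm([
  [0, -0.06, 0, 0],
  [0, -0.12, 0, 0],
  [0, -0.18, 0, 0],
  [0, -0.24, 0, 0],
  [0, -0.3, 0, 0],
  [0, -0.36, 0, 0],
  [0, -0.42, 0, 0],
  [0, -0.46, 0, 0],
])

```text
t: 21.75
ee_pos: [0.4982, 0.0634, 0.0923]
tool_rot: [[0.003, 1.0, 0.0], [1.0, -0.003, 0.007], [0.007, -0.0, -1.0]]
force: [0.9, 13.8, 1.9]
width: 0.001
gripper_force: 6.8
```

Emit:
jog_arm([
  [0, 0.3, 0, 0],
  [0, 0.8, 0, 0],
  [0, 2, 0, 0],
  [0, 3, 2, 0],
  [0, 3.5, 5, 0],
  [0, 3.5, 8, 0],
  [0, 3.0, 10, 0],
  [0, 2, 11, 0],
])

```text
t: 22.55
ee_pos: [0.4996, 0.0806, 0.2047]
tool_rot: [[-0.001, 1.0, 0.004], [1.0, 0.001, -0.0], [-0.0, 0.004, -1.0]]
force: [0.2, 0.4, -0.0]
width: 0.002
gripper_force: 0.0
```

```bash
python3 - <<'E'
from h import *
t,ct=shot('top','t2.png'); sc,c2=shot('scene','s2.png'); s=ctrl.sense(); print(s['t'],s['ee_pos'],s['force'])
P=[]
for im,c,z in((t,ct,1),(sc,c2,1)):
    m=cv2.inRange(cv2.cvtColor(im,cv2.COLOR_RGB2HSV),(5,150,120),(16,255,255)); k,l,st,ce=cv2.connectedComponentsWithStats(m)
    for i in range(1,k):
        if st[i,4]>12:
            w=onz(c,ce[i],.145)
            if abs(w[0]-.5)<.05 and abs(w[1])<.2: print(st[i].tolist(),ce[i],w.round(4))
f=cv2.resize(sc[190:310,250:410],(800,600),interpolation=cv2.INTER_CUBIC); cv2.imwrite('pics/c2.png',f[:,:,::-1])
E
```

```text
22.65 [0.49940315 0.07937168 0.203793  ] [ 0.09535068 -0.08320336 -0.59000225]
[323, 254, 7, 7, 24] [325.625      256.29166667] [0.5002 0.0036 0.145 ]
[325, 220, 10, 9, 67] [329.02985075 223.67164179] [0.4994 0.0006 0.145 ]
```

View pics/c2.png

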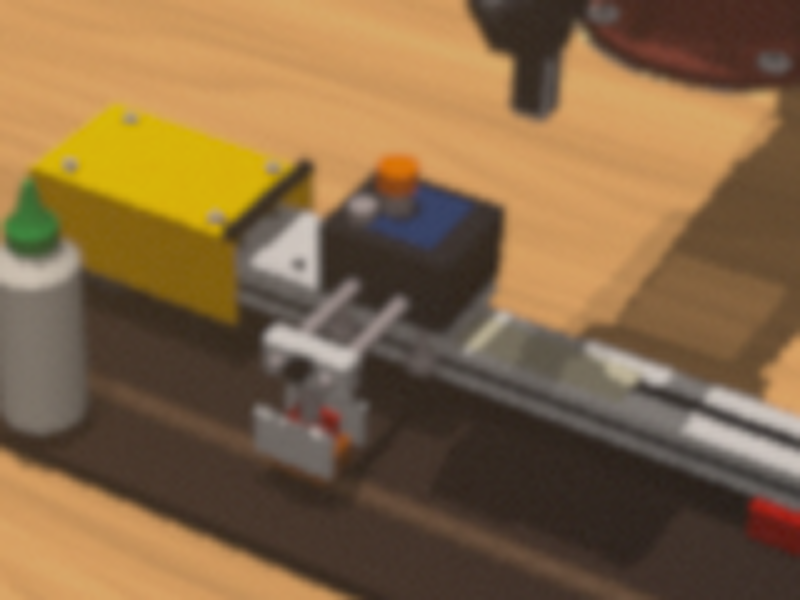

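The scene crop shows the carriage nose inside the cover. The knob is up at crop (398,175), and the grey screw beside it stands well below the knob's top.

Emit:
jog_arm([
  [0, -2, 0, 0],
  [-0.1, -4, 0, 0],
  [-0.1, -6, 0, 0],
  [-0.1, -7.2, -1, 0],
  [-0.1, -7.5, -2.5, 0],
  [-0.1, -7.5, -3.8, 0],
  [-0.1, -7.5, -4.4, 0],
  [-0.1, -7.5, -4.4, 0],
])

```text
t: 23.45
ee_pos: [0.4957, 0.0058, 0.1561]
tool_rot: [[0.0, 1.0, -0.004], [1.0, -0.0, 0.001], [0.001, -0.004, -1.0]]
force: [0.1, 1.0, -0.2]
width: -0.001
gripper_force: 0.0
```

Emit:
jog_arm([
  [0, 0, -0.1, 0],
  [0, 0, -0.2, 0],
  [0, 0, -0.3, 0],
  [0, 0, -0.4, 0],
  [0, 0, -0.5, 0],
  [0, 0, -0.6, 0],
  [0, 0, -0.7, 0],
  [0, 0, -0.8, 0],
])

```text
t: 24.25
ee_pos: [0.4973, 0.0052, 0.1502]
tool_rot: [[0.001, 1.0, -0.0], [1.0, -0.001, 0.0], [0.0, -0.0, -1.0]]
force: [0.3, 0.6, -0.4]
width: 0.005
gripper_force: 0.0
```

Emit:
jog_arm([
  [0, 0, -0.1, 0],
  [0, 0, -0.2, 0],
  [0, 0, -0.3, 0],
  [0, 0, -0.4, 0],
  [0, 0, -0.5, 0],
  [0, 0, -0.6, 0],
  [0, 0, -0.7, 0],
  [0, 0, -0.8, 0],
])

```text
t: 25.05
ee_pos: [0.4973, 0.0052, 0.1423]
tool_rot: [[0.001, 1.0, 0.0], [1.0, -0.001, -0.0], [-0.0, 0.0, -1.0]]
force: [-0.9, -0.2, 2.9]
width: -0.002
gripper_force: 1.3
```

Emit:
jog_arm([
  [0, 0, -0.1, 0],
  [0, 0, -0.2, 0],
  [0, 0, -0.3, 0],
  [0, 0, -0.4, 0],
  [0, 0, -0.5, 0],
  [0, 0, -0.55, 0],
  [0, 0, -0.6, 0],
  [0, 0, -0.6, 0],
])

```text
t: 25.85
ee_pos: [0.4973, 0.0052, 0.1362]
tool_rot: [[0.001, 1.0, 0.0], [1.0, -0.001, -0.0], [-0.0, 0.0, -1.0]]
force: [-0.7, -0.5, 2.1]
width: -0.003
gripper_force: 0.9
```

Emit:
jog_arm([
  [0, 0, -0.03, 0],
  [0, 0, -0.06, 0],
  [0, 0, -0.09, 0],
  [0, 0, -0.12, 0],
  [0, 0, -0.15, 0],
  [0, 0, -0.15, 0],
  [0, 0, -0.15, 0],
  [0, 0, -0.15, 0],
])

```text
t: 26.65
ee_pos: [0.4974, 0.0052, 0.136]
tool_rot: [[0.001, 1.0, -0.0], [1.0, -0.001, -0.0], [-0.0, -0.0, -1.0]]
force: [-3.0, -0.5, 8.6]
width: 0.001
gripper_force: 4.3
```

The pin is firmly at the bottom: z is 0.136 and the force is rising. Next I'll back off upward and check.

Emit:
jog_arm([
  [0, 0, 0.3, 0],
  [0, 0, 0.8, 0],
  [0, 0, 2, 0],
  [0, 0, 4, 0],
  [0, 1, 7, 0],
  [0, 3, 9, 0],
  [0, 5, 9, 0],
  [0, 8, 9, 0],
])

```text
t: 27.45
ee_pos: [0.4985, 0.0853, 0.2271]
tool_rot: [[0.002, 1.0, 0.004], [1.0, -0.002, -0.0], [-0.0, 0.004, -1.0]]
force: [0.4, 0.1, -0.8]
width: -0.001
gripper_force: 0.0
```

Emit:
jog_arm([
  [0, 3, 0, 0],
  [0, 6, 0, 0],
  [0, 8, 0, 0],
  [0, 8, 0, 0],
  [0, 8, 0, 0],
  [0, 8, 0, 0],
  [0, 8, 0, 0],
  [0, 8, 0, 0],
])

```text
t: 28.25
ee_pos: [0.4974, 0.1644, 0.2249]
tool_rot: [[0.002, 1.0, 0.0], [1.0, -0.002, -0.0], [-0.0, 0.0, -1.0]]
force: [0.3, -0.2, 0.2]
width: -0.002
gripper_force: 0.0
```

```bash
python3 - <<'E'
from h import *
sc,c=shot('scene','s3.png'); print(ctrl.sense()['t'],ctrl.sense()['ee_pos'])
f=cv2.resize(sc[190:310,250:410],(800,600),interpolation=cv2.INTER_CUBIC); cv2.imwrite('pics/c3.png',f[:,:,::-1])
E
```

```text
28.3 [0.49739069 0.16452768 0.22481929]
```

View pics/c3.png

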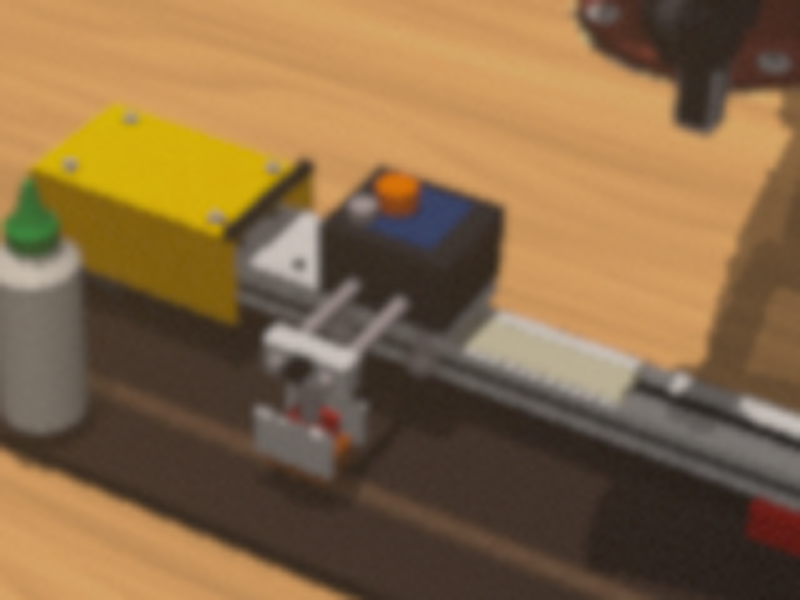

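The knob is now seated on the block, at crop (398,193), the carriage has not moved, and the gripper is clear.

```bash
python3 -c "
from station import ctrl
print(ctrl.sign_off())"
```

```text
the job is handed in; nothing more can be done
None
```

The job is done and handed in at about 28 s: the carriage broke free at about 13 N, was eased about 91 mm up against the hidden stop (13.8 N read there), and the park pin is fully down at 136 mm, with the robot clear.

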